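# Change drawers: nuts away, bolts out

## Task

Three small parts drawers stand ajar in a row; we are done with the nuts and need bolts next. Push the drawer with the hexagon nut in it fully home, and push the one with the bolt in it open as far as it goes, with the fingertips against the inside of its front; take either first and do not slam them. Only push: pinch and lift nothing, do not touch the parts lying in the drawers, and leave the drawer with the ring and everything else as it is.

Things in the scene. Friction and masses are not known exactly. Their poses are not given: they have to be found in the camera images.
- nut_unit: fixed grey steel cabinet of the drawer holding the nut (to be shut), one of three alike in a row on a plank; which stands where changes. 170 deep (x) x 140 wide (y) x 70 mm high. Origin: centre of its underside, 15 mm above the bench; x away from the robot, y left, z up. Its front opening is at x = -85 mm
- nut_drawer (a joint): opening of that drawer in m along the cabinet's -x: 0 = fully home, 0.10 = fully open at its stop; starts between 0.058 and 0.075, slides with about 2 N of friction, stays where it is left
- nut_drawer_outer (a point): outer face plate of that drawer's front, 136 wide x 62 mm high. Origin: centre of the outer face, in the cabinet's frame at x = -95 mm minus the opening, z = 35 mm; x points into the cabinet. A fixed tab 50 mm wide sticks out 10 mm at its lower edge (z = 8 mm); above it the face is flat, but for a card holder 1 mm proud
- nut_drawer_inner (a point): inner face plate of that front, 130 wide x 58 mm high. Origin: centre of the inner face, which looks to +x; in the cabinet's frame at x = -85 mm minus the opening, z = 35 mm, so the gap between it and the cabinet equals the opening. The drawer is 115 mm wide inside; its floor is at z = 11 mm, its side walls reach z = 45 mm in the cabinet's frame
- nut: the large rusty hexagon nut, 24 x 27 x 12 mm, lying flat, loose in its drawer, at the start about 27 mm to the left (+y) of the drawer's middle line and 30 mm in front of the cabinet's opening; the right half of the gap is free. Origin: centre of its underside as it lies
- bolt_unit: fixed grey steel cabinet of the drawer holding the bolt (to be pushed fully open), one of three alike in a row on a plank; which stands where changes. 170 deep (x) x 140 wide (y) x 70 mm high. Origin: centre of its underside, 15 mm above the bench; x away from the robot, y left, z up. Its front opening is at x = -85 mm
- bolt_drawer (a joint): opening of that drawer in m along the cabinet's -x: 0 = fully home, 0.10 = fully open at its stop; starts between 0.058 and 0.075, slides with about 2 N of friction, stays where it is left
- bolt_drawer_outer (a point): outer face plate of that drawer's front, 136 wide x 62 mm high. Origin: centre of the outer face, in the cabinet's frame at x = -95 mm minus the opening, z = 35 mm; x points into the cabinet. A fixed tab 50 mm wide sticks out 10 mm at its lower edge (z = 8 mm); above it the face is flat, but for a card holder 1 mm proud
- bolt_drawer_inner (a point): inner face plate of that front, 130 wide x 58 mm high. Origin: centre of the inner face, which looks to +x; in the cabinet's frame at x = -85 mm minus the opening, z = 35 mm, so the gap between it and the cabinet equals the opening. The drawer is 115 mm wide inside; its floor is at z = 11 mm, its side walls reach z = 45 mm in the cabinet's frame
- bolt: the hexagon-head bolt, 58 mm long, 19 mm over the head, lying across the drawer, loose in its drawer, at the start about 27 mm to the left (+y) of the drawer's middle line and 30 mm in front of the cabinet's opening; the right half of the gap is free. Origin: centre of its underside as it lies
- ring_unit: fixed grey steel cabinet of the drawer holding the ring (to be left as it stands), one of three alike in a row on a plank; which stands where changes. 170 deep (x) x 140 wide (y) x 70 mm high. Origin: centre of its underside, 15 mm above the bench; x away from the robot, y left, z up. Its front opening is at x = -85 mm
- ring_drawer (a joint): opening of that drawer in m along the cabinet's -x: 0 = fully home, 0.10 = fully open at its stop; starts between 0.058 and 0.075, slides with about 2 N of friction, stays where it is left
- ring_drawer_outer (a point): outer face plate of that drawer's front, 136 wide x 62 mm high. Origin: centre of the outer face, in the cabinet's frame at x = -95 mm minus the opening, z = 35 mm; x points into the cabinet. A fixed tab 50 mm wide sticks out 10 mm at its lower edge (z = 8 mm); above it the face is flat, but for a card holder 1 mm proud
- ring_drawer_inner (a point): inner face plate of that front, 130 wide x 58 mm high. Origin: centre of the inner face, which looks to +x; in the cabinet's frame at x = -85 mm minus the opening, z = 35 mm, so the gap between it and the cabinet equals the opening. The drawer is 115 mm wide inside; its floor is at z = 11 mm, its side walls reach z = 45 mm in the cabinet's frame
- ring: the dark grooved bearing ring, 38 mm across, 22 mm high, loose in its drawer, at the start about 27 mm to the left (+y) of the drawer's middle line and 30 mm in front of the cabinet's opening; the right half of the gap is free. Origin: centre of its underside as it lies
- tin: small open tin, 50 mm across, 45 mm high, standing loose on top of the ring's cabinet toward its back (40 mm behind its middle); origin: centre of its underside. A bystander
- die: round pale steel die with a bore, 104 mm across, 46 mm high, loose at the right of the bench; a bystander
- marker: white and red marker pen, 122 mm long, loose at the front of the bench; a bystander
- steel_rule: steel rule with a small black slider, 180 mm long, loose at the front of the bench; a bystander
- spanner_13: double-ended spanner, 146 mm long, loose at the front of the bench; a bystander

How it is judged:
At the end, for the whole second after the job is handed in: the nut's drawer is within 4 mm of fully home, the bolt's drawer is open to within 6 mm of its 100 mm stop, the ring's drawer is within 6 mm of where it stood, and nut, bolt and ring lie at rest in their own drawers (value of joint nut_drawer below 0.004 m and value of joint bolt_drawer above 0.094 m and distance of ring_drawer_outer from where it was at the start of the episode below 0.006 m and linear speed of each of nut, bolt, ring below 0.03 m/s and height (world z) of each of nut, bolt, ring below 0.05 m and x of nut in the frame of nut_drawer_inner between 0 and 0.145 m and x of bolt in the frame of bolt_drawer_inner between 0 and 0.145 m and x of ring in the frame of ring_drawer_inner between 0 and 0.145 m); the robot touches nothing.
It fails at once if the drawer with the ring is moved (more than 6 mm) (distance of ring_drawer_outer from where it was at the start of the episode above 0.006 m).
It fails at once if a part in a drawer is touched by the robot or lifted (contact force between any of the fingers, the arm and nut above 0.5 N or contact force between any of the fingers, the arm and bolt above 0.5 N or contact force between any of the fingers, the arm and ring above 0.5 N or height (world z) of any of nut, bolt, ring above 0.06 m).
It fails at once if a drawer is slammed (faster than 0.4 m/s) (velocity of joint any of nut_drawer, bolt_drawer below -0.4 m/s or velocity of joint any of nut_drawer, bolt_drawer above 0.4 m/s).
It fails at once if a drawer front is pinched between the fingers (both its faces pressed at once) (((contact force between the fingers and nut_drawer_c0 above 1 N or contact force between the fingers and nut_drawer_c1 above 1 N) and contact force between the fingers and nut_drawer_c2 above 1 N) or ((contact force between the fingers and bolt_drawer_c0 above 1 N or contact force between the fingers and bolt_drawer_c1 above 1 N) and contact force between the fingers and bolt_drawer_c2 above 1 N) or ((contact force between the fingers and ring_drawer_c0 above 1 N or contact force between the fingers and ring_drawer_c1 above 1 N) and contact force between the fingers and ring_drawer_c2 above 1 N)).
It fails at once if a bystander (tin, die, marker, rule, spanner) is moved more than 15 mm (distance of any of tin, die, marker, steel_rule, spanner_13 from where it was at the start of the episode above 0.015 m).
It also fails if it takes over 38 s, if anything falls off the work surface, if the arm or the gripper's body presses on something with over 40 N, if the wrist force passes 120 N, or if a joint passes its speed limit or range.

## Robot

A 7-joint arm with a two-finger parallel gripper is mounted at the origin on a cart in front of the work surface, level with it; the furniture and walls round the work are solid. World frame = base frame: x ahead of the robot, y to its left, z up, the work surface at z = 0. Lengths are in m, angles in rad, forces in N, time in s.
With the tool pointing down it reaches from about 0.425 to 0.825 m from the base axis. Payload 3.6 kg.
Tool frame: the origin (TCP) lies midway between the tips of the shut fingers; the grasp point (between the pads) lies 19 mm behind it; z points along the fingers, y is the line along which they close (so a half turn about z gives the same grasp; the last joint's range is limited). The gripper opens to 85 mm and grips with 20 to 120 N. Pads are 22 mm wide; open, the fingers measure 114 mm over their backs; the gripper's body (76 mm by 85 mm) begins 54 mm behind the grasp point. The pads swing forward as they close: fully open they stand 13 mm farther back than shut.
Start: joints at [-1.282, 0.615, -0.013, 1.423, 0.008, 1.103, -0.04], TCP at [0.202, 0.618, 0.231] pointing down, gripper open.
Joint ranges: [-3.12, 3.12], [-0.3, 2.06], [-1.34, 1.32], [0.26, 2.42], [-1.36, 4.5], [0.01, 1.98], [-2.84, 2.84]. Speed limits (rad/s): [2.79, 2.79, 3.14, 3.14, 3.14, 3.14, 3.14].

## Interface

Orientations are given as a unit quaternion [w, x, y, z].
In Python, from plant import telemetry, snapshot, manip gives the robot as it stands.
- The arm moves only by the tool arm_command, never from a script. Its argument "rows" is a list of rows, each a list of 6 numbers: the shift along the tool's x, y, z in m, then the turn, a rotation vector about the tool's x, y, z in degrees. In form: [[dx, dy, dz, wx, wy, wz], ...]. A call has 1 to 10 rows; each row is the pose to reach, as a shift and turn from the pose commanded when the call began, along the tool's axes at that moment; what a row does not reach only later rows make up. A row lasts 1/8 s, in which the tool goes at most 62.5 mm and 10.7 degrees, less where a joint would pass 70% of its speed; a pose out of reach is approached as far as the arm can. A call with a gripper value outside its range is refused whole. "grip" is the opening, from -1 (shut) to 1 (fully open), so that 0 is half open, set as the call begins (left out, the last holds). The fingers move at their own pace and stop on an object; "newtons" is the grip in N (left out, the last holds). Time passes only in rows, so rows that repeat a pose let the fingers close. It gives the time, the measured TCP pose, the force, the opening and the grip force at its end, in the units of the state.
- telemetry.observe(): the state, without advancing time (a new reading comes with each control period).
- snapshot(name): name is "side" or "top"; returns a dict with "color" (400x640x3 uint8, red, green, blue), "depth" (400x640 float32, m along the optical axis (not along the pixel's ray), 0 where there is no reading), "fx", "fy", "cx", "cy" (pixels), "world_to_cam" (4x4, takes a point from world to camera coordinates). Camera axes: x right, y down, z forward; pixel columns grow to the right and rows downward; lengths in m; the calibration is good to about 2 mm. A picture is of the moment at which its call begins.
- manip.close_job(): hands the job in; it is judged then, once.
The state is a dict: "time": time; "joint_pos": joint angles; "dq": joint speeds; "effort": joint torques, N m; "tool_pos": TCP position; "orientation": TCP orientation; "wrist_force": force on the tool from outside, world axes, zero at the start; "wrist_torque": the same for the moment, N m; "finger_gap": finger opening in m; "grip_force": force on a finger pad.
Only numpy, scipy, OpenCV 4.12 (cv2) and the standard library are available. Lean on these libraries where they do the work, as an engineer would, in place of code of your own. Each camera call takes 0.05 s, during which the arm holds its last target. There are 200 camera calls.

## Working session

There is one attempt and no reset: what is moved stays moved. The work goes in short steps, Python scripts to look and compute and a tool call to move; the robot and the scene stay as the last step left them, time stands still between calls to the robot, and variables do not carry over. Pictures are saved under pics/ and viewed, at most 10 in all, crops included, and the job is handed in when it is done.

Besides the shell and the picture viewer there is one more tool, called after ">>>" in YAML: its name, and indented under it one key for each argument. arm_command: Moves the arm, as the interface text tells. Its arguments: {"type":"object","properties":{"rows":{"type":"array","items":{"type":"array","items":{"type":"number"}}},"grip":{"type":"number"},"newtons":{"type":"number"}},"required":["rows"]}

```bash
mkdir -p pics
python3 - <<'E'
from plant import telemetry, snapshot
import cv2,numpy as np
for n in("top","side"):
    s=snapshot(n); cv2.imwrite(f"pics/{n}0.png",s["color"][:,:,::-1]); np.savez(f"{n}0.npz",**s)
    print(n,s["fx"],np.round(np.linalg.inv(s["world_to_cam"]),3).tolist())
o=telemetry.observe(); print(o["time"],o["tool_pos"],o["orientation"],o["finger_gap"])
E
```

```text
top 401.37530593001685 [[0.013, -0.989, 0.146, 0.399], [-1.0, -0.013, 0.002, -0.156], [0.0, -0.146, -0.989, 1.176], [0.0, 0.0, 0.0, 1.0]]
side 498.53623230755903 [[-0.99, -0.096, 0.108, 0.433], [-0.144, 0.635, -0.759, 0.785], [0.004, -0.767, -0.642, 0.874], [0.0, 0.0, 0.0, 1.0]]
0.1 [0.20165437 0.61719738 0.23023644] [-1.59637444e-04  1.57207570e-01  9.87564886e-01 -1.16165638e-03] 0.08573645131889618
```

View pics/top0.png

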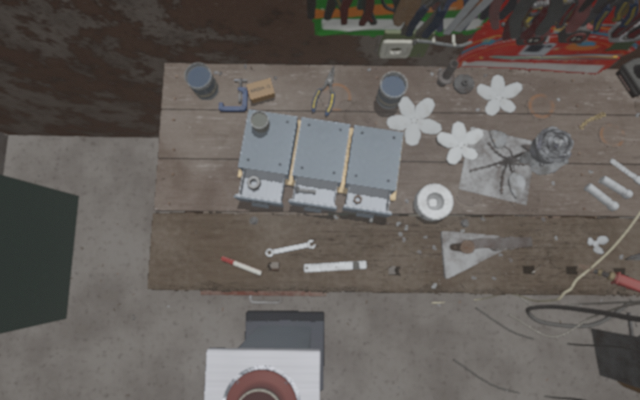

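View pics/side0.png

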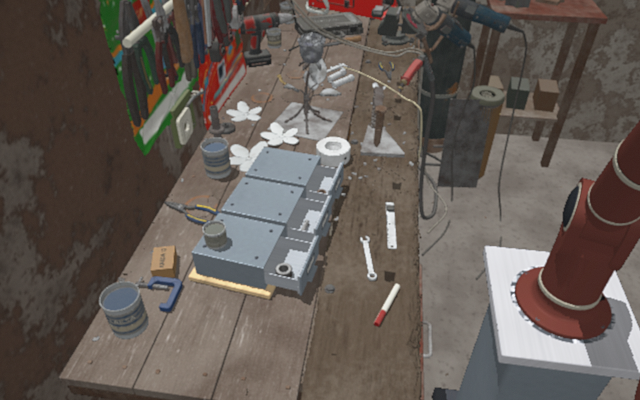

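The top view shows the ring drawer on the left (253,184, tin on its cabinet), the bolt in the middle (305,190) and the nut on the right (357,200). I'll enlarge this area.

Run:
```python
import cv2,numpy as np
t=cv2.imread("pics/top0.png")[105:225,230:410]; cv2.imwrite("pics/topc.png",cv2.resize(t,None,fx=4.4,fy=4.4,interpolation=cv2.INTER_CUBIC))
t=cv2.imread("pics/side0.png")[140:300,185:350]; cv2.imwrite("pics/sidec.png",cv2.resize(t,None,fx=3.7,fy=3.7,interpolation=cv2.INTER_CUBIC))
```

```text
(no output)
```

View pics/topc.png

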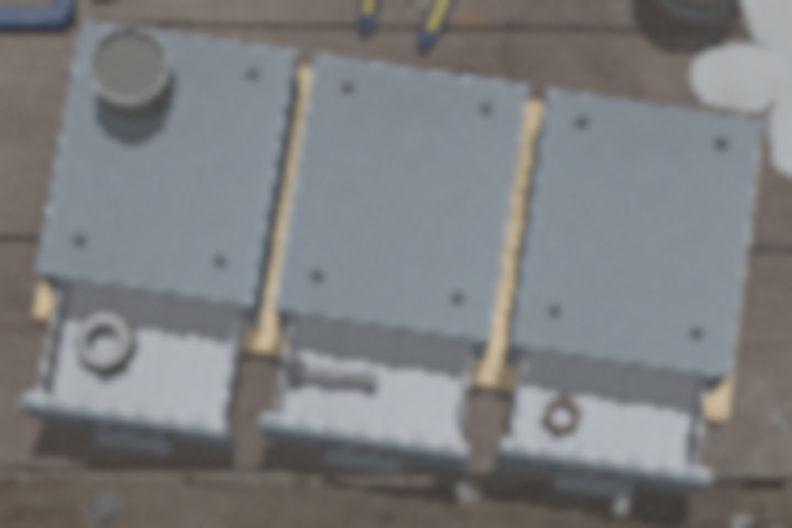

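View pics/sidec.png

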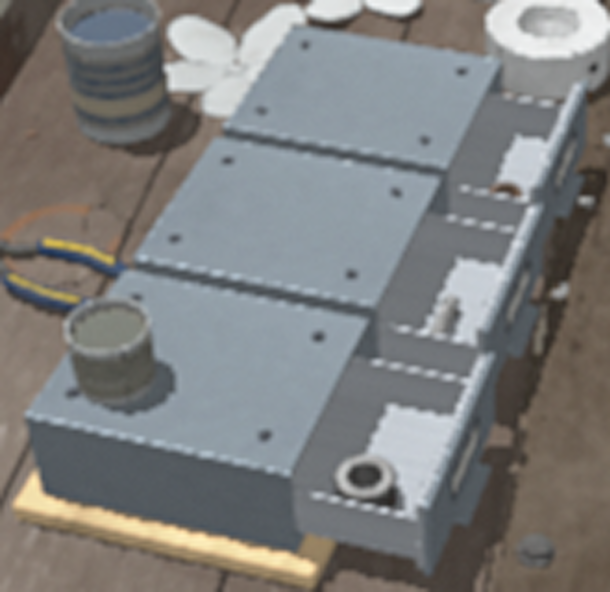

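The crop shows, at 4.4x, the bolt cabinet's top corners at (312,53), (530,85), (495,343) and (277,312). The nut cabinet's are (545,87), (762,120), (728,377) and (512,347). The top edges of the fronts run (260,420)-(467,450) for the bolt and (497,455)-(712,480) for the nut. The side view agrees.

```bash
cat > h.py <<'E'
import numpy as np
def ray(s,u,v,z):
    T=np.linalg.inv(s["world_to_cam"]); d=T[:3,:3]@[(u-s["cx"])/s["fx"],(v-s["cy"])/s["fy"],1]; o=T[:3,3]
    return o+d*(z-o[2])/d[2]
E
python3 - <<'E'
import numpy as np
from h import ray
s=dict(np.load("top0.npz"))
f=lambda p,z:ray(s,230+(p[0]+.5)/4.4-.5,105+(p[1]+.5)/4.4-.5,z)[:2]
for n,c,fr,part in [("ring",[(85,20),(297,48),(255,305),(37,275)],[(22,400),(232,432)],(105,343)),("bolt",[(312,53),(530,85),(495,343),(277,312)],[(260,420),(467,450)],(335,376)),("nut",[(545,87),(762,120),(728,377),(512,347)],[(497,455),(712,480)],(561,415))]:
    BL,BR,FR,FL=[f(p,.085) for p in c]; C=(BL+BR+FR+FL)/4
    ex=(BL+BR-FL-FR); yaw=np.arctan2(ex[1],ex[0]); e2=FL+BL-FR-BR; y2=np.arctan2(-e2[0],e2[1])
    y=(yaw+y2)/2; R=np.array([[np.cos(y),-np.sin(y)],[np.sin(y),np.cos(y)]])
    print(n,C.round(4),"yaw",np.degrees([yaw,y2]).round(2),"size",np.linalg.norm(ex)/2,np.linalg.norm(e2)/2,
     "front in cab",[(R.T@(f(p,.081)-C)).round(4).tolist() for p in fr],"part",(R.T@(f(part,.03)-C)).round(4))
# depth check: points in world, in cab frame of each
v,u=np.mgrid[105:225,230:410]; d=s["depth"][105:225,230:410]
T=np.linalg.inv(s["world_to_cam"]); P=np.stack([(u-s["cx"])/s["fx"]*d,(v-s["cy"])/s["fy"]*d,d],-1)@T[:3,:3].T+T[:3,3]
np.save("P.npy",P)
m=(abs(P[...,2]-.085)<.004); print("top z med",np.median(P[m][:,2]),m.sum())
E
```

```text
ring [ 0.7306 -0.0058] yaw [-7.82 -7.14] size 0.1710303565997176 0.13903094738072982 front in cab [[-0.1656, 0.0666], [-0.1668, -0.0671]] part [-0.1135  0.0311]
bolt [ 0.7088 -0.1562] yaw [-6.74 -7.7 ] size 0.17118768063780263 0.14038701614914262 front in cab [[-0.1543, 0.0693], [-0.1551, -0.0618]] part [-0.1113  0.0298]
nut [ 0.6882 -0.3046] yaw [-7.53 -7.76] size 0.17052013782273906 0.13865000377927508 front in cab [[-0.1544, 0.0679], [-0.1503, -0.0671]] part [-0.1149  0.0281]
top z med 0.08525051802425798 8182
```

```bash
cat >> h.py <<'E'
from scipy.spatial.transform import Rotation as Ro
YAW=-7.5
CAB={"bolt":(.7088,-.1562),"nut":(.6882,-.3046)}
def w(cab,x,y,z):
    a=np.radians(YAW); c,s=np.cos(a),np.sin(a); X,Y=CAB[cab]
    return np.array([X+c*x-s*y,Y+s*x+c*y,z])
def shift(o,p):
    q=o["orientation"]; R=Ro.from_quat([q[1],q[2],q[3],q[0]])
    a=np.radians(YAW); t=np.array([[-np.cos(a),-np.sin(a),0],[-np.sin(a),np.cos(a),0],[0,0,-1]]).T
    G=np.column_stack([[-np.cos(a),-np.sin(a),0],[-np.sin(a),np.cos(a),0],[0,0,-1]])
    return (R.inv().apply(np.array(p)-o["tool_pos"])).round(4),(R.inv()*Ro.from_matrix(G)).as_rotvec(degrees=True).round(2)
E
python3 - <<'E'
from h import *
from plant import telemetry
o=telemetry.observe()
for p in [(.5,.3,.23),w("bolt",-.115,-.033,.2),w("bolt",-.115,-.033,.12)]: print(p,*shift(o,p))
E
```

```text
(0.5, 0.3, 0.23) [-0.3821 -0.2089  0.0007] [-1.300e-01 -1.000e-02 -1.059e+01]
[ 0.59047648 -0.17390717  0.2       ] [-0.6152 -0.6312  0.0317] [-1.300e-01 -1.000e-02 -1.059e+01]
[ 0.59047648 -0.17390717  0.12      ] [-0.6152 -0.631   0.1117] [-1.300e-01 -1.000e-02 -1.059e+01]
```

>>> arm_command:
  rows:
    - [-0.03,-0.016,0,0,0,0]
    - [-0.08,-0.043,0,0,0,-1]
    - [-0.13,-0.07,0,0,0,-2]
    - [-0.18,-0.1,0,0,0,-4]
    - [-0.23,-0.126,0,0,0,-6]
    - [-0.28,-0.153,0,0,0,-8]
    - [-0.32,-0.175,0,0,0,-9]
    - [-0.35,-0.2,0,0,0,-10]
    - [-0.38,-0.23,0,0,0,-10.6]
    - [-0.41,-0.27,0,0,0,-10.6]
  grip: -1

```text
time: 1.35
tool_pos: [0.508, 0.2332, 0.2308]
orientation: [-0.0, 0.065, 0.998, 0.0]
wrist_force: [-0.1, 0.9, 1.0]
finger_gap: -0.0
grip_force: 0.0
```

Run:
```python
from h import *
from plant import telemetry
o=telemetry.observe(); print(o["time"],o["tool_pos"],o["finger_gap"])
for p in [w("bolt",-.115,-.033,.2),w("bolt",-.115,-.033,.12)]: print(p,*shift(o,p))
```

```text
1.35 [0.50801866 0.23317117 0.23077172] -2.207277521704956e-05
[ 0.59047648 -0.17390717  0.2       ] [-0.1343 -0.393   0.0306] [ 0.01 -0.04  0.09]
[ 0.59047648 -0.17390717  0.12      ] [-0.1344 -0.3931  0.1106] [ 0.01 -0.04  0.09]
```

>>> arm_command:
  rows:
    - [-0.017,-0.05,0,0,0,0]
    - [-0.034,-0.1,0,0,0,0]
    - [-0.051,-0.15,0,0,0,0]
    - [-0.068,-0.2,0,0,0,0]
    - [-0.085,-0.25,0.005,0,0,0]
    - [-0.102,-0.3,0.015,0,0,0]
    - [-0.119,-0.35,0.03,0,0,0]
    - [-0.13,-0.38,0.06,0,0,0]
    - [-0.134,-0.393,0.09,0,0,0]
    - [-0.134,-0.393,0.11,0,0,0]

```text
time: 2.6
tool_pos: [0.588, -0.1754, 0.1191]
orientation: [-0.002, 0.067, 0.998, -0.0]
wrist_force: [0.3, 0.3, -0.5]
finger_gap: 0.0002
grip_force: 0.0
```

Run:
```python
from h import *
from plant import telemetry,snapshot
import cv2
o=telemetry.observe(); print(o["time"],o["tool_pos"])
for p in [w("bolt",-.115,-.033,.045),w("bolt",-.175,-.033,.045)]: print(p,*shift(o,p))
s=snapshot("top")["color"][105:225,230:410,::-1]; t=snapshot("side")["color"][120:300,165:370,::-1]
f=lambda i:cv2.resize(i,(480,int(480*i.shape[0]/i.shape[1])))
a,b=f(s),f(t); h=max(len(a),len(b)); pad=lambda i:cv2.copyMakeBorder(i,0,h-len(i),0,0,0)
cv2.imwrite("pics/h1.png",cv2.resize(np.hstack([pad(a),pad(b)]),(800,int(h*800/960))))
```

```text
2.6 [ 0.5879813  -0.17540746  0.11906814]
[ 0.59047648 -0.17390717  0.045     ] [-0.0025  0.0019  0.0741] [-0.05 -0.18 -0.18]
[ 0.53098978 -0.1660756   0.045     ] [0.0575 0.0017 0.0742] [-0.05 -0.18 -0.18]
```

View pics/h1.png

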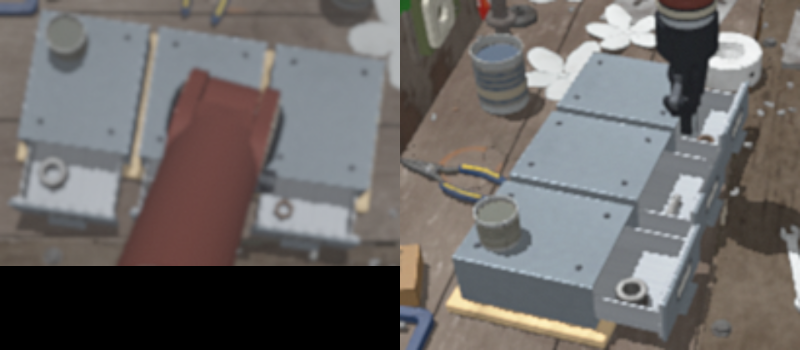

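The side view shows the shut fingertips at (687,128), hanging above the bolt drawer to the right of the bolt at (675,207). The arm hides them in the top view. The numbers agree, so I'll go down into the gap.

>>> arm_command:
  rows:
    - [-0.002,0.001,0.012,0,0,0]
    - [-0.002,0.001,0.024,0,0,0]
    - [-0.002,0.001,0.036,0,0,0]
    - [-0.002,0.001,0.048,0,0,0]
    - [-0.002,0.001,0.06,0,0,0]
    - [-0.002,0.001,0.07,0,0,0]
    - [-0.002,0.001,0.074,0,0,0]
    - [-0.002,0.001,0.074,0,0,0]

```text
time: 3.7
tool_pos: [0.5914, -0.1725, 0.0471]
orientation: [-0.0, 0.065, 0.998, 0.0]
wrist_force: [0.7, 0.4, -0.2]
finger_gap: 0.0003
grip_force: 0.0
```

>>> arm_command:
  rows:
    - [0.006,0,0,0,0,0]
    - [0.012,0,0,0,0,0]
    - [0.018,0,0,0,0,0]
    - [0.024,0,0,0,0,0]
    - [0.03,0,0,0,0,0]
    - [0.036,0,0,0,0,0]
    - [0.042,0,0,0,0,0]
    - [0.048,0,0,0,0,0]
    - [0.052,0,0,0,0,0]
    - [0.052,0,0,0,0,0]

```text
time: 4.95
tool_pos: [0.539, -0.1655, 0.0473]
orientation: [-0.001, 0.065, 0.998, 0.0]
wrist_force: [1.4, 0.3, 0.0]
finger_gap: 0.0001
grip_force: 0.3
```

>>> arm_command:
  rows:
    - [0.003,0,0,0,0,0]
    - [0.006,0,0,0,0,0]
    - [0.008,0,0,0,0,0]
    - [0.01,0,0,0,0,0]
    - [0.01,0,0,0,0,0]

```text
time: 5.58
tool_pos: [0.5323, -0.1647, 0.0474]
orientation: [0.003, 0.065, 0.998, -0.0]
wrist_force: [5.2, 0.4, -3.7]
finger_gap: 0.0003
grip_force: 2.9
```

>>> arm_command:
  rows:
    - [0.002,0,0,0,0,0]
    - [0.004,0,0,0,0,0]
    - [0.004,0,0,0,0,0]

```text
time: 5.95
tool_pos: [0.5325, -0.1647, 0.0477]
orientation: [0.007, 0.065, 0.998, -0.001]
wrist_force: [11.5, -1.6, -10.0]
finger_gap: -0.0003
grip_force: 5.9
```

Run:
```python
from h import *
from plant import telemetry,snapshot
import cv2
o=telemetry.observe(); print(o["time"],o["tool_pos"],o["wrist_force"])
t=snapshot("side"); np.savez("side1.npz",**t)
t=t["color"][140:300,185:350,::-1]; cv2.imwrite("pics/s1.png",cv2.resize(t,None,fx=3.7,fy=3.7,interpolation=cv2.INTER_CUBIC))
```

```text
5.95 [ 0.53246872 -0.16474805  0.04765464] [11.53464018 -1.59678081 -9.96189469]
```

View pics/s1.png

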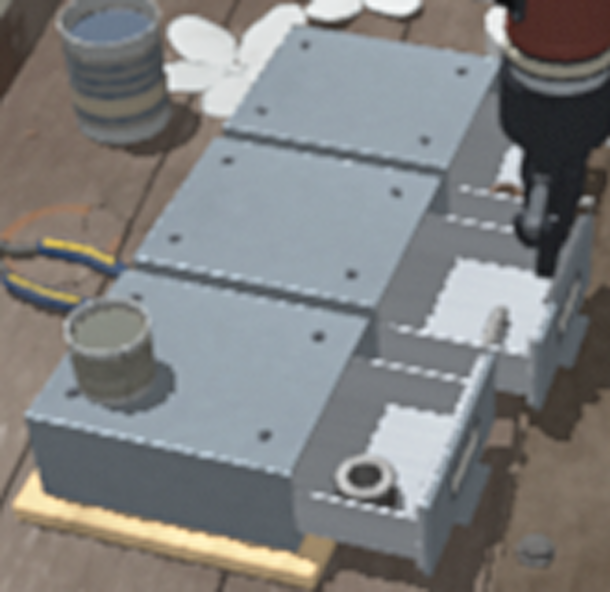

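The side view shows the bolt drawer out against its stop: force went up with no motion. The bolt at (495,325) is still inside and clear of the fingers at (545,265). I'll back off, rise and move to the front of the nut drawer.

>>> arm_command:
  rows:
    - [-0.01,0,0,0,0,0]
    - [-0.022,0,0,0,0,0]
    - [-0.03,0,0,0,0,0]
    - [-0.03,0,-0.02,0,0,0]
    - [-0.03,0,-0.045,0,0,0]
    - [-0.03,0,-0.07,0,0,0]
    - [-0.03,0,-0.09,0,0,0]
    - [-0.03,0,-0.1,0,0,0]

```text
time: 7.0
tool_pos: [0.5559, -0.168, 0.1484]
orientation: [0.0, 0.065, 0.998, -0.0]
wrist_force: [0.3, -0.2, -0.5]
finger_gap: 0.0001
grip_force: 0.0
```

Run:
```python
from h import *
from plant import telemetry,snapshot
import cv2
o=telemetry.observe(); print(o["time"],o["tool_pos"])
for p in [w("nut",-.195,0,.13),w("nut",-.195,0,.048),w("nut",-.166,0,.048),w("nut",-.106,0,.048)]: print(p,*shift(o,p))
```

```text
7.0 [ 0.55589013 -0.16801101  0.14836184]
[ 0.49486825 -0.27914739  0.13      ] [ 0.046  -0.1181  0.0184] [-0.02  0.04  0.  ]
[ 0.49486825 -0.27914739  0.048     ] [ 0.0461 -0.1181  0.1004] [-0.02  0.04  0.  ]
[ 0.52362015 -0.28293265  0.048     ] [ 0.0171 -0.1181  0.1004] [-0.02  0.04  0.  ]
[ 0.58310684 -0.29076422  0.048     ] [-0.0429 -0.1181  0.1004] [-0.02  0.04  0.  ]
```

>>> arm_command:
  rows:
    - [0.014,-0.03,0,0,0,0]
    - [0.03,-0.07,0,0,0,0]
    - [0.042,-0.1,0,0,0,0]
    - [0.046,-0.118,0.01,0,0,0]
    - [0.046,-0.118,0.03,0,0,0]
    - [0.046,-0.118,0.05,0,0,0]
    - [0.046,-0.118,0.07,0,0,0]
    - [0.046,-0.118,0.09,0,0,0]
    - [0.046,-0.118,0.1,0,0,0]
    - [0.046,-0.118,0.1,0,0,0]

```text
time: 8.25
tool_pos: [0.4945, -0.278, 0.0463]
orientation: [-0.001, 0.065, 0.998, 0.001]
wrist_force: [0.8, -0.1, -0.3]
finger_gap: 0.0001
grip_force: 0.0
```

>>> arm_command:
  rows:
    - [-0.007,0,0,0,0,0]
    - [-0.014,0,0,0,0,0]
    - [-0.021,0,0,0,0,0]
    - [-0.028,0,0,0,0,0]
    - [-0.035,0,0,0,0,0]
    - [-0.042,0,0,0,0,0]
    - [-0.049,0,0,0,0,0]
    - [-0.056,0,0,0,0,0]
    - [-0.063,0,0,0,0,0]
    - [-0.07,0,0,0,0,0]

```text
time: 9.5
tool_pos: [0.5644, -0.2883, 0.0472]
orientation: [-0.0, 0.065, 0.998, -0.0]
wrist_force: [-2.4, -0.1, 0.6]
finger_gap: -0.0
grip_force: 1.2
```

>>> arm_command:
  rows:
    - [-0.005,0,0,0,0,0]
    - [-0.01,0,0,0,0,0]
    - [-0.014,0,0,0,0,0]
    - [-0.018,0,0,0,0,0]
    - [-0.018,0,0,0,0,0]

```text
time: 10.12
tool_pos: [0.5829, -0.29, 0.0473]
orientation: [0.001, 0.065, 0.998, 0.0]
wrist_force: [0.0, -0.4, -0.4]
finger_gap: -0.0
grip_force: 0.3
```

Nearly home. I'll push on gently until the force rises.

>>> arm_command:
  rows:
    - [-0.002,0,0,0,0,0]
    - [-0.004,0,0,0,0,0]
    - [-0.006,0,0,0,0,0]
    - [-0.006,0,0,0,0,0]

```text
time: 10.62
tool_pos: [0.5831, -0.2898, 0.0474]
orientation: [-0.005, 0.066, 0.998, 0.002]
wrist_force: [-11.5, 3.1, 8.7]
finger_gap: -0.0001
grip_force: 5.5
```

Now hard against the stop, where the numbers put it. I'll retreat and check.

>>> arm_command:
  rows:
    - [0.008,0,0,0,0,0]
    - [0.02,0,0,0,0,0]
    - [0.03,0,0,0,0,0]
    - [0.04,0,-0.02,0,0,0]
    - [0.04,0,-0.05,0,0,0]
    - [0.04,0,-0.09,0,0,0]
    - [0.04,-0.04,-0.12,0,0,0]
    - [0.04,-0.09,-0.14,0,0,0]
    - [0.04,-0.14,-0.15,0,0,0]
    - [0.04,-0.18,-0.15,0,0,0]

```text
time: 11.88
tool_pos: [0.5242, -0.4672, 0.1988]
orientation: [0.001, 0.066, 0.998, -0.001]
wrist_force: [1.1, 0.1, 0.3]
finger_gap: 0.0
grip_force: 0.0
```

Run:
```python
from plant import telemetry,snapshot
import cv2
o=telemetry.observe(); print(o["time"],o["tool_pos"],o["wrist_force"])
t=snapshot("top")["color"][105:225,230:410,::-1]; cv2.imwrite("pics/end.png",cv2.resize(t,None,fx=4.4,fy=4.4,interpolation=cv2.INTER_CUBIC))
```

```text
11.875 [ 0.52422488 -0.46719636  0.19875981] [1.05012957 0.10245455 0.31929054]
```

View pics/end.png

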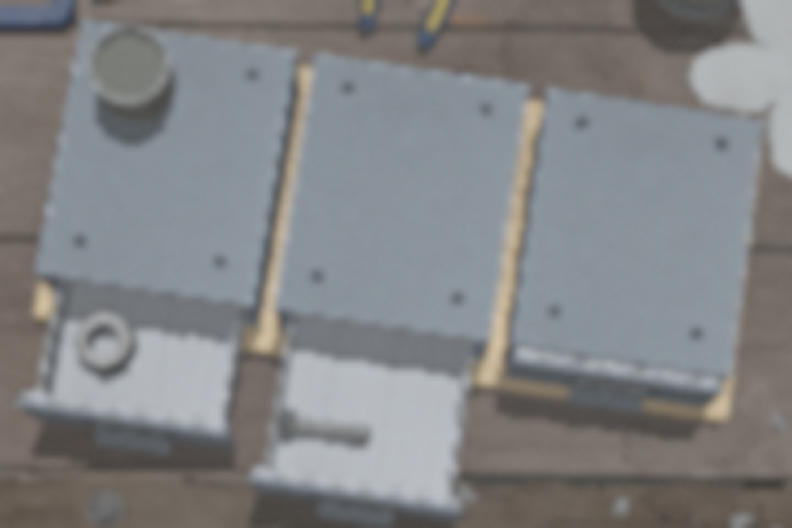

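The final view shows the nut's front closed against its cabinet (615,372). The bolt drawer is well out, front edge (252,475)-(462,510), with the bolt inside at (325,428), and the ring drawer is unchanged. One numeric check of the edges before handing in.

Run:
```python
from h import *
from plant import snapshot
s=snapshot("top"); T=np.linalg.inv(s["world_to_cam"]); v,u=np.mgrid[105:230,230:410]; d=s["depth"][105:230,230:410]
P=np.stack([(u-s["cx"])/s["fx"]*d,(v-s["cy"])/s["fy"]*d,d],-1)@T[:3,:3].T+T[:3,3]
a=np.radians(YAW); c,sn=np.cos(a),np.sin(a)
for n in CAB:
    q=P.reshape(-1,3)[:,:2]-CAB[n]; x=c*q[:,0]+sn*q[:,1]; y=-sn*q[:,0]+c*q[:,1]; z=P.reshape(-1,3)[:,2]
    m=(abs(y)<.055)&(x<-.087)&(x>-.25)&(z>.07); print(n,"front plate x",np.percentile(x[m],[2,50,98]).round(4),m.sum())
```

```text
bolt front plate x [-0.1937 -0.1892 -0.1836] 157
nut front plate x [-0.0943 -0.0918 -0.0871] 119
```

Both are where they should be: the bolt's plate spans -0.194 to -0.184 (expected -0.195 to -0.185), and the nut's outer face is at -0.094 (expected -0.095).

```bash
python3 -c "
from plant import manip
print(manip.close_job())"
```

```text
the job is handed in; nothing more can be done
None
```

The nut drawer is pushed fully home and the bolt drawer is open to its stop, both confirmed by camera depth; the ring drawer looks unmoved, and the job is handed in at about 12 s, with no verdict returned.

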